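# Seat the mixing paddle in its drive and hold it down

## Task

The mixer's drive socket is shut under its hinged steel cover: take the spatula from the green board, put its blade into the slot in the front and pry the cover up with it (not with the gripper), swing it right back to upright or beyond, and lay the spatula back on the board. Then lift the mixing paddle out of its wooden holder, turn it so that its cross-shaped stem meshes with the cross-shaped socket, slide it fully home against the spring pin, and finish still gripping the paddle and pressing it down there, because the pin pushes it up again if you let go. Leave the other things on the table where they are.

Things in the scene. Friction and masses are not known exactly. Their poses are not given: they have to be found in the camera images.
- mixer: Fixed mixer base, yaw varies, -x side roughly to the robot. White housing 200 mm (x) by 150 mm (y), 60 mm high; on it a square steel well 110 by 110 mm outside, 5 mm walls, rim 105 mm above the table, shut by a hinged cover. Origin on the table plane under the centre of the well (housing reaches 75 mm from it to -x, 125 mm to +x).
- slot (a point): Centre of the mouth of the slot in the well's front (-x) wall, just under the cover: 66 mm wide, 13 mm high (from 92 mm above the table to the cover's underside at 105 mm). Wall 5 mm thick; free behind it for 18 mm, then the socket, whose top is 96 mm above the table. Axes as the mixer's: +x is into the slot.
- hinge (a point): Hinge line of the cover: on the well's rear (+x) rim, 105 mm above the table, 110 mm behind the front wall; the line runs along the mixer's y.
- cover (a joint): Angle of the steel cover (plate 110 by 110 by 5 mm, 90 g): 0 shut, grows as its front edge goes up and back, 1.57 upright, stop at 2.1. A stiff hinge (0.075 N m, some 1.5 N at the front edge) keeps it where it is left. Shut, it is flush with the well's walls, without a handle.
- cover_edge (a point): Middle of the cover's front edge, on the underside; 110 mm from the hinge line.
- socket: Fixed steel drive socket, 44 mm square, 36 mm high, in the centre of the well, on the housing. Origin at the centre of its underside, 60 mm above the table. Its yaw varies apart from the mixer's; it does not turn.
- socket_mouth (a point): Centre of the cross-shaped hole in the socket's top, 96 mm above the table. Hole 36 mm deep, slots 11 mm wide and 30 mm from end to end along the socket's x and y. In the middle of the hole a brass spring pin of 8 mm diameter.
- pin (a joint): How far the spring pin in the socket is pushed down, m: 0 = free (top 10 mm above the socket's underside), 0.006 = paddle fully home, stop at 0.008. Pushes up with 4.2 N at first, 8.4 N at 0.006, more than the paddle weighs.
- paddle: Mixing paddle, 143 mm high, about 220 g, upright in the holder, any yaw. Origin at the centre of the stem's lower end. Cross stem 32 mm long: two ribs 26 by 8 mm along x and y, lowest 4 mm narrowed to 21 by 4.5 mm; quarter turns fit alike. Flange 38 mm wide, z = 32 to 40 mm. Fully home the flange lies on the socket's top and the origin is 4 mm above the socket's origin.
- paddle_grip (a point): Centre of the paddle's black square grip at its top, 124 mm above the paddle's origin: 24 by 24 mm, sides along the paddle's x and y, z = 105 to 143 mm. Below it a hub 20 mm wide with two flat wings along y, 80 mm from tip to tip, 5 mm thick, z = 50 to 82 mm.
- holder: Fixed wooden block 90 by 90 by 45 mm with a round 32 mm hole; the paddle's stem hangs in it, its flange on the block's top. Origin at the centre of its underside. Stands on the left or right of the mixer, the board on the other side.
- board: Fixed green cutting board 340 mm (x) by 200 mm (y), 12 mm thick, origin at the centre of its underside.
- spatula: Steel spatula, 120 g, lying flat on the board, blade roughly away from the robot (+x). Origin on its underside near the balance point. Wooden handle 18 mm wide (y), 22 mm high, x = -80 to +30 mm; stiff flat blade 32 mm wide, 2.5 mm thick, level with the handle's underside (z = 0 to 2.5 mm), reaching to x = +150 mm.
- blade_tip (a point): Middle of the front edge of the spatula's blade, 150 mm from the spatula's origin.
- shaker: Bystander: glass shaker with steel cap on the board, 36 mm wide, 70 mm high.
- tin: Bystander: steel tin on the board, 40 mm wide, 50 mm high.
- bottle: Bystander: amber bottle, 54 mm wide, 130 mm high, on the table 130 mm beyond the holder.
- ramekin: Bystander: white bowl, 70 mm wide, 35 mm high, before the mixer.
- cutter: Bystander: steel ring cutter, 60 mm wide, 30 mm high, before the mixer.
- spoon: Bystander: steel spoon, 200 mm long, lying between bowl and ring.
Mind the look-alikes: they are no part of the job. What is shaped like the spatula but red is not meant.

How it is judged:
By the outcome, as a careful person would: the job done as asked, in the order asked, and still so for the second after the job is handed in, while the arm keeps its last pose, push and grip.
It also fails if it takes over 67 s, if anything falls off the work surface, if the arm or the gripper's body presses on something with over 40 N, if the wrist force passes 120 N, or if a joint passes its speed limit or range.

## Robot

A 7-joint arm with a two-finger parallel gripper is mounted at the origin on the work surface. World frame = base frame: x ahead of the robot, y to its left, z up, the work surface at z = 0. Lengths are in mm, angles in rad, forces in N, time in s.
With the tool pointing down it reaches from about 350 to 900 mm from the base axis. Payload 19.9 kg.
Tool frame: the origin (TCP) lies on the centre line of the jaws, within the pads' length; the fingertips stand 8 mm ahead of it and the grasp point (between the pads) lies 11 mm behind it; z points along the fingers, y is the line along which they close (so a half turn about z gives the same grasp; the last joint's range is limited). The gripper opens to 85 mm and grips with 20 to 120 N. Pads are 22 mm wide; open, the fingers measure 114 mm over their backs; the gripper's body (76 mm by 85 mm) begins 54 mm behind the grasp point. The pads swing forward as they close: fully open they stand 13 mm farther back than shut.
Start: joints at [-1.214, 0.417, -0.01, 1.614, 0.005, 1.111, -0.053], TCP at [242.683, 575.94, 239.26] pointing down, gripper open.
Joint ranges: [-2.81, 2.81], [-0.39, 2.02], [-1.27, 1.25], [0.06, 2.57], [-1.19, 4.33], [0.19, 2], [-2.82, 2.82]. Speed limits (rad/s): [1.89, 1.89, 2.39, 2.39, 3.01, 3.01, 3.01].

## Interface

Orientations are given as a rotation vector (axis times angle).
In Python, from cell import env gives the robot as it stands. The module is installed in compiled form; this text tells all that it offers.
- The arm moves only by the tool arm_command, never from a script. Its argument "plan" is a list of rows, each an object of numbers: "wx", "wy", "wz": the turn, a rotation vector about the tool's x, y, z in degrees; "tx", "ty", "tz": the shift along the tool's x, y, z in mm; "grip": the finger opening in mm, from 0 to 85.4. In form: [{"wx": .., "wy": .., "wz": .., "tx": .., "ty": .., "tz": .., "grip": ..}, ...]. A call has 1 to 5 rows; each row is the pose to reach, as a shift and turn from the pose commanded when the call began, along the tool's axes at that moment; what a row does not reach only later rows make up. A row lasts 1/8 s, in which the tool goes at most 62.5 mm and 10.7 degrees, less where a joint would pass 70% of its speed; a pose out of reach is approached as far as the arm can. A call with a gripper value outside its range is refused whole. The fingers move at their own pace and stop on an object; "grip_force" is the grip in N (left out, the last holds). Time passes only in rows, so rows that repeat a pose let the fingers close. It gives the time, the measured TCP pose, the force, the opening and the grip force at its end, in the units of the state.
- env.get_state(): the state, without advancing time (a new reading comes with each control period).
- env.read_camera(name): name is "scene" or "top"; returns a dict with "color" (400x640x3 uint8, red, green, blue), "K" (3x3 intrinsics, pixels), "distortion" ([k1, k2, p1, p2, k3] as OpenCV has them; the pictures are not rectified), "R" (3x3) and "t" (3): a world point X has camera coordinates R X + t. Camera axes: x right, y down, z forward; pixel columns grow to the right and rows downward; lengths in mm; the calibration is good to about 2 mm. A picture is of the moment at which its call begins. There is no depth.
- env.sign_off(): hands the job in; it is judged then, once.
Trained networks look in a picture, given as the dict that the camera call returned (one of the last four; its "shot" number tells which), for a name from the list of things; names that differ only in an ending like _2 or _b are one class to them, and where a whole thing is asked for, a point or a joint stands for the part that bears it (a point fixed in the world has none). Each returns a list of dicts, best first, with "p" (0 to 1); they miss things now and then, are a little off and sometimes report something else, mostly with a low value. They report only what shows in the picture. A call takes as long as a camera call. They do not tell look-alikes from the thing itself.
- env.search_frame(picture, query): "bbox" ([left, top, width, height] in pixels, round what is visible of it).
- env.masks_of(picture, query): "pixels" (400x640 bool, what is visible of it) and "bbox" ([left, top, width, height] in pixels, round what is visible of it).
The state is a dict: "t": time; "joint_pos": joint angles; "dq": joint speeds; "joint_efforts": joint torques, N m; "tool_pos": TCP position; "tool_rot": TCP orientation; "force": force on the tool from outside, world axes, zero at the start; "wrist_torque": the same for the moment, N m; "opening": finger opening in mm; "grip_force": force on a finger pad.
Only numpy, scipy, OpenCV 4.12 (cv2) and the standard library are available. Lean on these libraries where they do the work, as an engineer would, in place of code of your own. Each camera call takes 0.05 s, during which the arm holds its last target. There are 200 camera calls.

## Working session

There is one attempt and no reset: what is moved stays moved. The work goes in short steps, Python scripts to look and compute and a tool call to move; the robot and the scene stay as the last step left them, time stands still between calls to the robot, and variables do not carry over. Pictures are saved under pics/ and viewed, at most 10 in all, crops included, and the job is handed in when it is done.

Besides the shell and the picture viewer there is one more tool, called by a JSON object that holds its "fn" and its "kwargs". arm_command: Moves the arm, as the interface text tells. Its arguments: {"type":"object","properties":{"plan":{"type":"array"},"grip_force":{"type":"number"}},"required":["plan"]}

```bash
mkdir -p pics
cat > h.py <<'E'
import numpy as np, cv2
from scipy.spatial.transform import Rotation as Ro
from cell import env
def cam(n): return env.read_camera(n)
def ray(c,px):
    u=cv2.undistortPoints(np.array(px,float).reshape(-1,1,2),c['K'],np.array(c['distortion'],float))[:,0]
    d=np.c_[u,np.ones(len(u))]@np.array(c['R']); o=-np.array(c['R']).T@np.array(c['t']); return o,d
def at(c,px,z):
    o,d=ray(c,px); return o+d*((z-o[2])/d[:,2])[:,None]
def proj(c,X):
    return cv2.projectPoints(np.array(X,float).reshape(-1,1,3),cv2.Rodrigues(np.array(c['R'],float))[0],np.array(c['t'],float),c['K'],np.array(c['distortion'],float))[0][:,0]
def save(c,n,crop=None,s=1):
    im=c['color'][:,:,::-1]
    if crop: x,y,w,h=crop; im=im[y:y+h,x:x+w]
    cv2.imwrite('pics/'+n,cv2.resize(im,None,fx=s,fy=s,interpolation=cv2.INTER_CUBIC))
E
python3 - <<'E'
from h import *
st=env.get_state(); print({k:np.round(v,3) for k,v in st.items()})
for n in('top','scene'):
    c=cam(n); save(c,n+'0.png')
    print(n,c['K'],-np.array(c['R']).T@c['t'])
    for q in ['mixer','spatula','paddle','holder','board','socket','cover','blade_tip','paddle_grip','slot','shaker','tin']:
        print(q,[(np.round(r['bbox']).astype(int).tolist(),round(r['p'],2)) for r in env.search_frame(c,q)[:3]])
E
```

```text
{'t': np.float64(0.0), 'joint_pos': array([-1.214,  0.418, -0.01 ,  1.614,  0.005,  1.111, -0.053]), 'dq': array([-0.   ,  0.001,  0.   ,  0.001,  0.   , -0.   , -0.001]), 'joint_efforts': array([-0.0000e+00, -8.6445e+01,  6.7800e-01, -4.3490e+01,  1.9000e-02,
        7.0000e-03, -0.0000e+00]), 'tool_pos': array([242.568, 575.652, 238.66 ]), 'tool_rot': array([-6.220e-01, -3.079e+00,  2.000e-03]), 'force': array([ 0.38 , -0.055, -1.037]), 'wrist_torque': array([0.021, 0.045, 0.005]), 'grip_force': np.float64(0.0), 'opening': np.float64(85.246)}
top [[464.16059839   0.         330.37944515]
 [  0.         464.16059839 201.38222615]
 [  0.           0.           1.        ]] [ 221.08506659   -9.426681   1262.89007272]
mixer [([294, 102, 74, 84], 0.82), ([305, 119, 53, 48], 0.22)]
spatula [([392, 284, 88, 23], 0.7), ([397, 126, 17, 83], 0.56)]
paddle [([181, 196, 30, 33], 0.7)]
holder [([186, 196, 36, 38], 0.61)]
board [([385, 112, 76, 125], 0.72)]
socket []
cover [([308, 118, 48, 48], 0.85)]
blade_tip [([392, 287, 88, 22], 0.79), ([398, 127, 17, 80], 0.59), ([310, 206, 25, 73], 0.16)]

[... 361 characters left out ...]
173.82965227  -89.16720538  939.35475705]
mixer [([272, 234, 86, 105], 0.85)]
spatula [([214, 224, 18, 93], 0.9), ([170, 161, 82, 18], 0.78), ([335, 187, 19, 27], 0.38)]
paddle [([435, 178, 22, 37], 0.61)]
holder [([418, 201, 48, 36], 0.86)]
board [([149, 213, 105, 122], 0.72)]
socket [([418, 198, 46, 39], 0.36)]
cover [([277, 234, 65, 53], 0.8), ([333, 188, 22, 25], 0.3), ([218, 230, 10, 84], 0.15)]
blade_tip [([217, 231, 11, 83], 0.74), ([171, 163, 80, 14], 0.58)]
paddle_grip [([437, 175, 22, 44], 0.96)]
slot [([269, 236, 90, 102], 0.58), ([419, 197, 47, 40], 0.16)]
shaker [([148, 287, 26, 30], 0.66), ([175, 208, 20, 22], 0.28)]
tin [([175, 206, 18, 26], 0.55), ([274, 235, 86, 107], 0.39)]
```

View pics/top0.png

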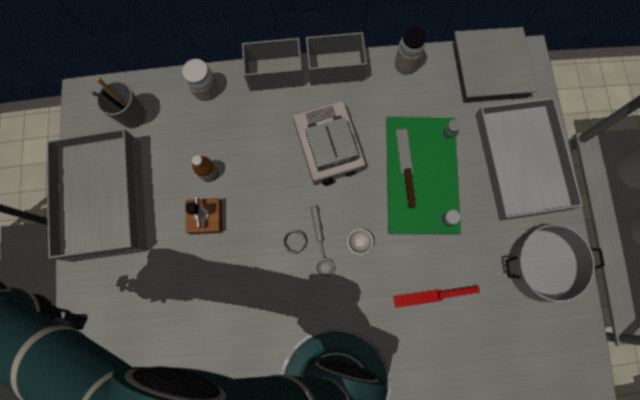

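View pics/scene0.png

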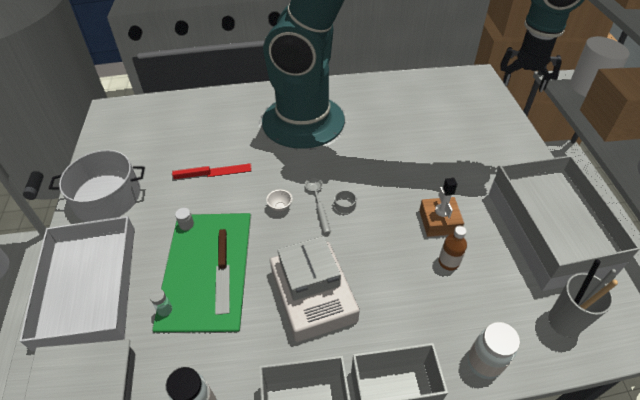

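Run:
```python
from h import *
c=cam('top')
save(c,'top_crop.png',(290,90,180,150),4)
def rect(m):
    return cv2.minAreaRect(np.argwhere(m)[:,::-1].astype(np.float32))
for q,z in [('spatula',12),('cover',110),('mixer',60),('board',12),('holder',45),('paddle_grip',143),('shaker',70),('tin',50),('bottle',130)]:
    for r in env.masks_of(c,q)[:2]:
        m=r['pixels']; b=cv2.boxPoints(rect(m)); P=at(c,b,z)[:,:2]
        print(q,round(r['p'],2),r['bbox'],np.round(P).tolist(),'ctr',P.mean(0).round(1))
```

```text
spatula 0.73 [395.8, 285.0, 85.8, 20.9] [[213.0, -175.0], [221.0, -410.0], [187.0, -410.0], [179.0, -176.0]] ctr [ 200.1 -292.4]
spatula 0.27 [185.5, 198.7, 24.2, 29.8] [[506.0, 380.0], [539.0, 339.0], [478.0, 290.0], [446.0, 331.0]] ctr [492.3 335.1]
cover 0.95 [305.9, 116.6, 50.4, 50.7] [[663.0, 17.0], [691.0, -95.0], [578.0, -117.0], [552.0, -8.0]] ctr [621.  -50.6]
mixer 0.97 [292.4, 102.0, 72.9, 84.9] [[723.0, 53.0], [762.0, -98.0], [546.0, -142.0], [510.0, 3.0]] ctr [635.5 -46.1]
board 0.81 [386.1, 115.8, 75.2, 119.6] [[716.0, -217.0], [703.0, -427.0], [355.0, -380.0], [370.0, -182.0]] ctr [ 536.1 -301.5]
holder 0.84 [186.3, 199.5, 38.6, 32.0] [[523.0, 357.0], [513.0, 256.0], [415.0, 260.0], [424.0, 360.0]] ctr [468.8 308.1]
paddle_grip 0.93 [184.7, 196.3, 21.5, 34.3] [[479.0, 338.0], [506.0, 299.0], [444.0, 256.0], [418.0, 295.0]] ctr [461.6 296.9]
paddle_grip 0.63 [308.3, 118.2, 48.3, 48.9] [[655.0, 14.0], [678.0, -94.0], [566.0, -113.0], [544.0, -8.0]] ctr [610.9 -50.2]
shaker 0.65 [438.0, 122.5, 21.2, 16.8] [[635.0, -350.0], [674.0, -397.0], [645.0, -417.0], [607.0, -371.0]] ctr [ 640.5 -383.5]
tin 0.73 [182.4, 197.1, 24.3, 29.6] [[500.0, 366.0], [527.0, 327.0], [461.0, 281.0], [435.0, 320.0]] ctr [480.8 323.8]
tin 0.48 [439.9, 209.3, 18.8, 16.2] [[399.0, -318.0], [429.0, -356.0], [398.0, -380.0], [368.0, -342.0]] ctr [ 398.2 -349.1]
bottle 0.67 [190.2, 155.8, 31.4, 24.9] [[589.0, 324.0], [624.0, 286.0], [561.0, 233.0], [527.0, 271.0]] ctr [575.6 278.4]
```

View crop.

The two candidates are the steel blade with brown handle on the board (top 397–415, 126–208) and the red one on the table (top 437, 296). The task wants the one on the green board that isn't red, so I'll confirm the first in the crop.

View pics/top_crop.png

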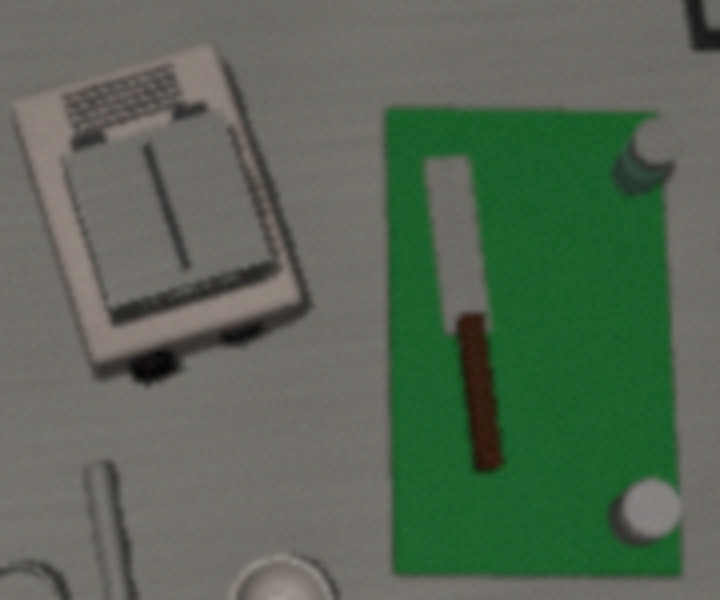

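```bash
cat >> h.py <<'E'
from scipy.optimize import least_squares
def spat(cs,z=12):
    "handle centre line from brown pixels within board, in top & scene"
    out=[]
    for c,roi in cs:
        x,y,w,h=roi; hsv=cv2.cvtColor(c['color'],cv2.COLOR_RGB2HSV)[y:y+h,x:x+w]
        g=(hsv[...,0]>45)&(hsv[...,0]<75)&(hsv[...,1]>120)
        m=(~g).astype(np.uint8)
        n,l,s,ce=cv2.connectedComponentsWithStats(m); 
        out.append((s,l))
    return out
E
python3 - <<'E'
from h import *
for n,roi in(('top',(394,122,30,92)),('scene',(208,224,28,96))):
    c=cam(n); x,y,w,h=roi
    I=c['color'][y:y+h,x:x+w].astype(int); hsv=cv2.cvtColor(c['color'],cv2.COLOR_RGB2HSV)[y:y+h,x:x+w]
    g=(hsv[...,0]>45)&(hsv[...,0]<80)&(hsv[...,1]>110)
    blade=(hsv[...,1]<60)&~g; handle=(hsv[...,1]>=90)&~g&((hsv[...,0]<25)|(hsv[...,0]>165))
    for nm,m,z in(('blade',blade,14.5),('handle',handle,34 if n=='top' else 34)):
        nn,l,s,ce=cv2.connectedComponentsWithStats(m.astype(np.uint8)); k=1+s[1:,4].argmax()
        p=np.argwhere(l==k)[:,::-1]+[x,y]
        b=cv2.boxPoints(cv2.minAreaRect(p.astype(np.float32)))
        P=at(c,b,z)[:,:2]; 
        L=[np.linalg.norm(P[0]-P[1]),np.linalg.norm(P[1]-P[2])]; e=(P[1]-P[0]) if L[0]>L[1] else P[2]-P[1]
        e=e*np.sign(e[0])
        Q=at(c,p,z)[:,:2];q=Q.mean(0);v=np.linalg.svd(Q-q)[2][0] if 0 else np.linalg.eigh(np.cov((Q-q).T))[1][:,1]; v=v*np.sign(v[0])
        s1=(Q-q)@v
        print(n,nm,len(p),np.round(b).tolist(),'P ctr',q.round(1),'L',np.round(L),'yaw',np.degrees(np.arctan2(v[1],v[0])).round(1),'ends',(q+v*s1.min()).round(),(q+v*s1.max()).round())
E
```

```text
top blade 475 [[395.0, 130.0], [407.0, 128.0], [412.0, 172.0], [401.0, 173.0]] P ctr [ 610.4 -255.6] L [ 33. 130.] yaw -1.5 ends [ 542. -254.] [ 672. -257.]
top handle 211 [[404.0, 169.0], [410.0, 168.0], [414.0, 206.0], [409.0, 207.0]] P ctr [ 495.2 -253.1] L [ 15. 106.] yaw -0.4 ends [ 443. -253.] [ 548. -253.]
scene blade 644 [[215.0, 265.0], [229.0, 265.0], [229.0, 313.0], [215.0, 313.0]] P ctr [ 610.7 -256.6] L [ 35. 131.] yaw -0.8 ends [ 542. -256.] [ 673. -257.]
scene handle 262 [[219.0, 230.0], [225.0, 230.0], [225.0, 267.0], [219.0, 267.0]] P ctr [ 504.8 -253.8] L [ 15. 112.] yaw 0.6 ends [ 447. -254.] [ 561. -253.]
```

The crop shows the steel blade with brown handle on the board (crop 425–500, 155–470), so that is the spatula. Next I'll fit the mixer, paddle and holder poses and build a move helper.

```bash
cat >> h.py <<'E'
def box(x0,x1,y0,y1,z0,z1): return np.array([[x,y,z] for x in(x0,x1) for y in(y0,y1) for z in(z0,z1)],float)
def place(B,x,y,a): 
    c,s=np.cos(a),np.sin(a); return B@np.array([[c,s,0],[-s,c,0],[0,0,1]])+[x,y,0]
def sil(c,parts,p,up=4):
    m=np.zeros((400*up,640*up),np.uint8)
    for B in parts:
        q=proj(c,place(B,*p)); cv2.fillConvexPoly(m,cv2.convexHull(np.round((q+.5)*up).astype(np.int32)),1)
    return cv2.resize(m.astype(np.float32),(640,400),interpolation=cv2.INTER_AREA)
def fit(cms,parts,p0,st=(6,6,.15)):
    from scipy.optimize import minimize
    def f(p):
        e=0
        for c,m in cms:
            s=sil(c,parts,p); e+=1-np.minimum(s,m).sum()/np.maximum(s,m).sum()
        return e
    S=np.array([p0]+[np.array(p0)+np.eye(3)[i]*st[i] for i in range(3)])
    r=minimize(f,p0,method='Nelder-Mead',options=dict(initial_simplex=S,xatol=.05,fatol=1e-4)); return r.x,r.fun
def mk(c,q,ctr=None):
    R=env.masks_of(c,q)
    if ctr is not None: R=[r for r in R if abs(r['bbox'][0]+r['bbox'][2]/2-ctr[0])<25 and abs(r['bbox'][1]+r['bbox'][3]/2-ctr[1])<25]
    return R[0]['pixels'].astype(np.float32) if R else None
def go(pos,xdir_deg=None,Rt=None):
    "row numbers to tool pos with tool pointing down and tool y at angle"
    s=env.get_state(); R=Ro.from_rotvec(s['tool_rot']); p=np.array(s['tool_pos'])
    if Rt is None:
        a=np.radians(xdir_deg); y=np.array([np.cos(a),np.sin(a),0]); z=np.array([0,0,-1.]); Rt=Ro.from_matrix(np.c_[np.cross(y,z),y,z])
    d=R.inv().apply(np.array(pos)-p); w=np.degrees((R.inv()*Rt).as_rotvec())
    print('pos',p.round(1),'t',d.round(1),'w',w.round(1),'F',np.round(s['force'],1),'open',round(float(s['opening']),1),'grip',round(float(s['grip_force']),1),'time',round(float(s['t']),2))
E
cat > fits.py <<'E'
from h import *
MIX=[box(-75,125,-75,75,0,60),box(-55,55,-55,55,60,110)]
HOL=[box(-45,45,-45,45,0,45)]
PAD=[box(-12,12,-12,12,105,143),box(-10,10,-10,10,40,105),box(-2.5,2.5,-40,40,50,82),box(-19,19,-19,19,32,40)]
PAD13=[B+[0,0,13] for B in PAD]
E
python3 - <<'E'
from fits import *
T,S=cam('top'),cam('scene')
go((505,-253.5,22),-91.5)
m=[(T,mk(T,'mixer',(331,144))),(S,mk(S,'mixer',(315,287)))]
for cm in ([m[0]],[m[1]],m): r=fit(cm,MIX,(612,-50,.21)); print('mix',r[0].round(3),r[1])
p=[(T,mk(T,'paddle',(196,212))),(S,mk(S,'paddle',(446,196)))]
p=[x for x in p if x[1] is not None]
for a in(0,.6,1.2,1.8,2.4): r=fit(p,PAD13,(470,310,a),(5,5,.3)); print('pad',len(p),r[0].round(2),r[1])
save(S,'pad.png',(405,160,80,90),7)
E
```

```text
pos [242.7 575.9 239.3] t [-563.8 -662.5  217.3] w [ -0.    0.  158.7] F [ 0.6 -0.4  1. ] open 85.6 grip 0.0 time 2.0
mix [ 6.22474e+02 -5.05020e+01  2.09000e-01] 0.027971327304840088
mix [ 6.19676e+02 -5.15430e+01  2.05000e-01] 0.02762681245803833
mix [ 6.21022e+02 -5.12960e+01  2.11000e-01] 0.06549638509750366
pad 2 [470.94 312.7    0.66] 0.6103448271751404
pad 2 [470.98 311.81   0.65] 0.6130196452140808
pad 2 [471.68 312.54   1.6 ] 0.2681601643562317
pad 2 [471.75 312.71   1.61] 0.26921212673187256
pad 2 [471.67 312.44   1.6 ] 0.26790285110473633
```

View pics/pad.png

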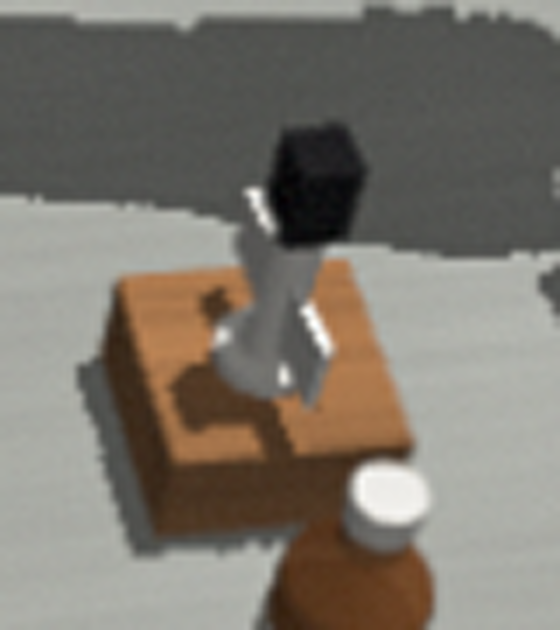

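The crop shows the paddle upright in the holder, black grip at crop (320,185), wings running from upper left to lower right. Setting out toward the spatula now.

{"fn": "arm_command", "kwargs": {"plan": [{"tx": -37, "ty": -44, "wz": 10.5}, {"tx": -75, "ty": -88, "wz": 21}, {"tx": -112, "ty": -132, "wz": 31.5}, {"tx": -150, "ty": -176, "wz": 42}, {"tx": -188, "ty": -220, "wz": 52.5}], "grip_force": 110}}

```text
invalid input at $.plan[0]: expected keys wx, wy, wz, tx, ty, tz, grip
```

```bash
python3 -c "
from h import *
go((505,-253.5,130),-91.5)"
```

```text
pos [242.7 576.  239.3] t [-563.8 -662.5  109.3] w [  0.    0.  158.6] F [ 0.2 -0.6  0.2] open 85.5 grip 0.0 time 2.2
```

{"fn": "arm_command", "kwargs": {"plan": [{"wx": 0, "wy": 0, "wz": 10.5, "tx": -37, "ty": -44, "tz": 0, "grip": 60}, {"wx": 0, "wy": 0, "wz": 21, "tx": -75, "ty": -88, "tz": 0, "grip": 60}, {"wx": 0, "wy": 0, "wz": 31.5, "tx": -112, "ty": -132, "tz": 0, "grip": 60}, {"wx": 0, "wy": 0, "wz": 42, "tx": -150, "ty": -176, "tz": 0, "grip": 60}, {"wx": 0, "wy": 0, "wz": 52.5, "tx": -188, "ty": -220, "tz": 0, "grip": 60}], "grip_force": 110}}

```text
t: 2.82
tool_pos: [330.9, 298.5, 239.5]
tool_rot: [-1.927, -2.481, -0.001]
force: [1.9, 0.5, 0.5]
opening: 59.9
grip_force: 0.0
```

```bash
python3 -c "
from h import *
go((505,-253.5,130),-91.5)"
```

```text
pos [330.9 298.5 239.5] t [-577.9   32.3  109.2] w [ -0.   -0.  105.8] F [1.9 0.5 0.5] open 59.9 grip 0.0 time 2.83
```

{"fn": "arm_command", "kwargs": {"plan": [{"wx": 0, "wy": 0, "wz": 10.5, "tx": -58, "ty": 3, "tz": 0, "grip": 60}, {"wx": 0, "wy": 0, "wz": 21, "tx": -116, "ty": 6, "tz": 0, "grip": 60}, {"wx": 0, "wy": 0, "wz": 31.5, "tx": -173, "ty": 10, "tz": 0, "grip": 60}, {"wx": 0, "wy": 0, "wz": 42, "tx": -231, "ty": 13, "tz": 10, "grip": 60}, {"wx": 0, "wy": 0, "wz": 52.5, "tx": -289, "ty": 16, "tz": 30, "grip": 60}]}}

```text
t: 3.45
tool_pos: [419.9, 23.0, 209.8]
tool_rot: [2.826, 1.373, 0.004]
force: [0.9, 1.0, -0.6]
opening: 60.0
grip_force: 0.0
```

{"fn": "arm_command", "kwargs": {"plan": [{"wx": 0, "wy": 0, "wz": 10.5, "tx": -33, "ty": 48, "tz": 15, "grip": 60}, {"wx": 0, "wy": 0, "wz": 21, "tx": -65, "ty": 96, "tz": 30, "grip": 60}, {"wx": 0, "wy": 0, "wz": 31.5, "tx": -98, "ty": 144, "tz": 45, "grip": 60}, {"wx": 0, "wy": 0, "wz": 42, "tx": -130, "ty": 192, "tz": 62, "grip": 60}, {"wx": 0, "wy": 0, "wz": 53, "tx": -163, "ty": 239, "tz": 79, "grip": 60}]}}

```text
t: 4.08
tool_pos: [508.5, -252.4, 129.7]
tool_rot: [3.141, -0.024, 0.001]
force: [1.3, 1.4, 0.9]
opening: 60.5
grip_force: 0.0
```

```bash
python3 -c "
from h import *
go((505,-253.5,22),-91.5)"
```

```text
pos [ 508.5 -252.4  129.7] t [ -3.6   1.1 107.7] w [ 0.  -0.   0.6] F [1.3 1.4 0.9] open 60.5 grip 0.0 time 4.08
```

{"fn": "arm_command", "kwargs": {"plan": [{"wx": 0, "wy": 0, "wz": 0, "tx": -3, "ty": 1, "tz": 55, "grip": 60}, {"wx": 0, "wy": 0, "wz": 0.5, "tx": -3, "ty": 1, "tz": 100, "grip": 50}, {"wx": 0, "wy": 0, "wz": 0.5, "tx": -3, "ty": 1, "tz": 108, "grip": 35}, {"wx": 0, "wy": 0, "wz": 0.5, "tx": -3, "ty": 1, "tz": 108, "grip": 5}, {"wx": 0, "wy": 0, "wz": 0.5, "tx": -3, "ty": 1, "tz": 108, "grip": 5}], "grip_force": 110}}

```text
t: 4.7
tool_pos: [505.8, -251.9, 24.1]
tool_rot: [3.141, -0.029, 0.004]
force: [0.6, -0.1, -0.6]
opening: 15.5
grip_force: 107.5
```

{"fn": "arm_command", "kwargs": {"plan": [{"wx": 0, "wy": 0, "wz": 0, "tx": 0, "ty": 0, "tz": 0, "grip": 5}, {"wx": 0, "wy": 0, "wz": 0, "tx": 0, "ty": 0, "tz": 0, "grip": 5}, {"wx": 0, "wy": 0, "wz": 0, "tx": 0, "ty": 0, "tz": -5, "grip": 5}, {"wx": 0, "wy": 0, "wz": 0, "tx": 0, "ty": 0, "tz": -30, "grip": 5}]}}

```text
t: 5.2
tool_pos: [504.2, -251.4, 52.3]
tool_rot: [-3.141, 0.03, 0.002]
force: [0.4, -0.6, -1.3]
opening: 15.2
grip_force: 107.9
```

```bash
python3 -c "
from h import *
go((368,-105,152),-78)"
```

```text
pos [ 504.2 -251.4   52.3] t [-139.1 -143.8  -99.4] w [ -0.    0.1 -13.1] F [ 0.4 -0.6 -1.3] open 15.2 grip 107.9 time 5.2
```

{"fn": "arm_command", "kwargs": {"plan": [{"wx": 0, "wy": 0, "wz": 0, "tx": 0, "ty": 0, "tz": -50, "grip": 5}, {"wx": 0, "wy": 0, "wz": 0, "tx": -20, "ty": -20, "tz": -100, "grip": 5}, {"wx": 0, "wy": 0, "wz": -4, "tx": -60, "ty": -62, "tz": -100, "grip": 5}, {"wx": 0, "wy": 0, "wz": -9, "tx": -100, "ty": -104, "tz": -100, "grip": 5}, {"wx": 0, "wy": 0, "wz": -13, "tx": -139, "ty": -144, "tz": -100, "grip": 5}]}}

```text
t: 5.82
tool_pos: [367.1, -103.8, 152.3]
tool_rot: [-3.124, -0.33, -0.0]
force: [0.9, 0.6, 0.6]
opening: 15.4
grip_force: 107.9
```

Run:
```python
from h import *
go((368,-105,152),-78)
for n in('scene','top'):
    c=cam(n); s=env.get_state(); p=np.array(s['tool_pos']); 
    R=Ro.from_rotvec(s['tool_rot']).as_matrix(); f=R[:,0]*np.sign(R[0,0])
    tip=p+f*166-[0,0,12]; print(n,'pred tip',tip.round(1),proj(c,[tip, p+f*46-[0,0,9]]).round(1).tolist(),[(r['bbox'],round(r['p'],2)) for r in env.search_frame(c,'blade_tip')[:3]])
    u,v=proj(c,tip)[0].astype(int); save(c,n+'1.png',(u-60,v-60,120,120),5)
```

```text
pos [ 367.1 -103.8  152.3] t [0.6 1.3 0.3] w [-0.  -0.   0.1] F [0.9 0.6 0.6] open 15.4 grip 107.9 time 5.83
scene pred tip [524.5 -63.5 138.8] [[297.6, 219.5], [282.2, 182.6]] [([171.4, 163.8, 80.6, 17.0], 0.93), ([272.1, 156.0, 28.5, 66.5], 0.62)]
top pred tip [529.8 -67.7 140.9] [[341.4, 171.1], [356.6, 215.8]] [([394.8, 289.7, 88.1, 19.1], 0.71), ([337.5, 170.2, 13.4, 19.3], 0.46), ([385.6, 114.3, 76.1, 121.4], 0.46)]
```

View pics/scene1.png

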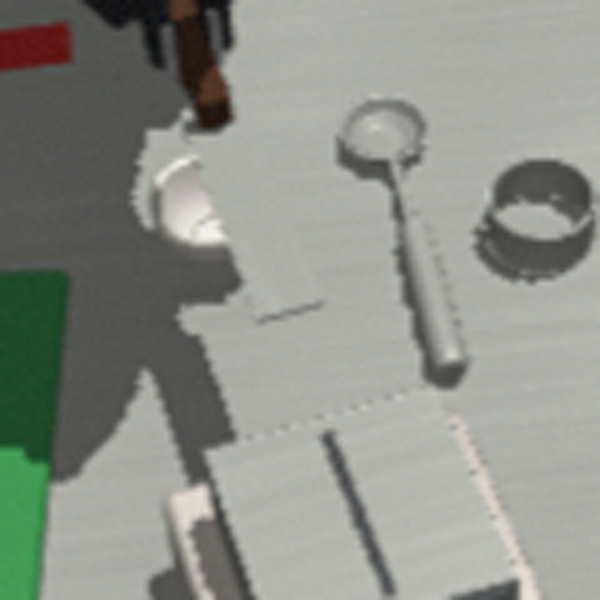

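The crop shows the blade tip at scene pixel (295,221) and the cover's front edge from (278,249) to (325,237), with the blade held straight and level.

Run:
```python
from h import *
c=cam('scene')
print(at(c,[[295,221]],140.5).round(1), at(c,[[278.4,249],[325,237],[301.7,243]],110).round(1))
a=.21;u=np.array([np.cos(a),np.sin(a)]);print('model edge mid',np.array([621,-51])-55*u)
for _ in range(2): go((368,-105,152),-78)
```

```text
[[529.6 -69.7 140.5]] [[ 579.9 -113.5  110. ]
 [ 561.    -5.7  110. ]
 [ 570.5  -60.1  110. ]]
model edge mid [567.20829969 -62.46529449]
pos [ 369.2 -105.   152.9] t [-1.2 -0.2  0.9] w [-0.  -0.1 -0.1] F [ 1.1  0.4 -1.4] open 15.5 grip 108.0 time 6.08
pos [ 369.2 -105.   152.9] t [-1.2 -0.2  0.9] w [-0.  -0.1 -0.1] F [ 1.1  0.4 -1.4] open 15.5 grip 108.0 time 6.08
```

{"fn": "arm_command", "kwargs": {"plan": [{"wx": 0, "wy": 0, "wz": 0, "tx": 0, "ty": 0, "tz": 25, "grip": 5}, {"wx": 0, "wy": 0, "wz": 0, "tx": 0, "ty": 0, "tz": 42, "grip": 5}, {"wx": 0, "wy": 0, "wz": 0, "tx": 20, "ty": 0, "tz": 42, "grip": 5}, {"wx": 0, "wy": 0, "wz": 0, "tx": 34, "ty": 0, "tz": 42, "grip": 5}, {"wx": 0, "wy": 0, "wz": 0, "tx": 46, "ty": 0, "tz": 42, "grip": 5}]}}

```text
t: 6.7
tool_pos: [414.6, -96.2, 110.4]
tool_rot: [3.124, 0.324, 0.0]
force: [-0.4, -0.3, -0.5]
opening: 15.4
grip_force: 108.0
```

{"fn": "arm_command", "kwargs": {"plan": [{"wx": 0, "wy": 0, "wz": 0, "tx": 6, "ty": 0, "tz": 0, "grip": 5}, {"wx": 0, "wy": 0, "wz": 0, "tx": 10, "ty": 0, "tz": 0, "grip": 5}]}}

```text
t: 6.95
tool_pos: [423.5, -93.6, 110.4]
tool_rot: [3.125, 0.326, -0.0]
force: [0.1, -0.1, -1.6]
opening: 15.4
grip_force: 108.0
```

Run:
```python
from h import *
go((368,-105,152),-78)
c=cam('scene'); save(c,'in.png',(240,170,120,120),5)
```

```text
pos [423.5 -93.6 110.4] t [-56.7  -0.2 -41.6] w [ 0.   0.  -0.1] F [ 0.1 -0.1 -1.6] open 15.4 grip 108.0 time 6.95
```

View pics/in.png

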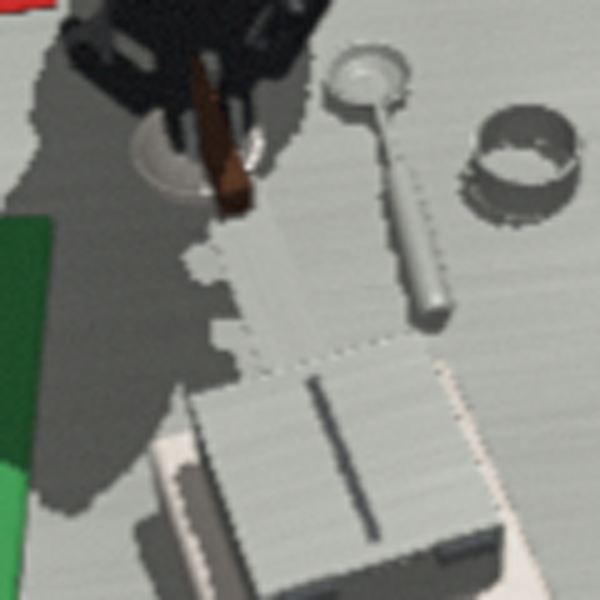

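The blade goes under the cover edge (crop 245–320, 370) with no contact force. Prying the cover up along its arc.

{"fn": "arm_command", "kwargs": {"plan": [{"wx": 0, "wy": 0, "wz": 0, "tx": 6, "ty": 0, "tz": -4, "grip": 5}, {"wx": 0, "wy": 0, "wz": 0, "tx": 8, "ty": 0, "tz": -19, "grip": 5}, {"wx": 0, "wy": 0, "wz": 0, "tx": 12, "ty": 0, "tz": -33, "grip": 5}, {"wx": 0, "wy": 0, "wz": 0, "tx": 18, "ty": 0, "tz": -47, "grip": 5}, {"wx": 0, "wy": 0, "wz": 0, "tx": 27, "ty": 0, "tz": -59, "grip": 5}]}}

```text
t: 7.62
tool_pos: [450.3, -87.7, 170.5]
tool_rot: [-3.124, -0.326, -0.001]
force: [-0.1, -0.3, -2.1]
opening: 15.2
grip_force: 107.9
```

Run:
```python
from h import *
go((368,-105,152),-78)
c=cam('scene'); save(c,'pry.png',(230,140,140,140),4)
```

```text
pos [450.3 -87.7 170.5] t [-84.1  -0.1  18.5] w [-0.  -0.  -0.1] F [-0.1 -0.3 -2.1] open 15.2 grip 107.9 time 7.62
```

View pics/pry.png

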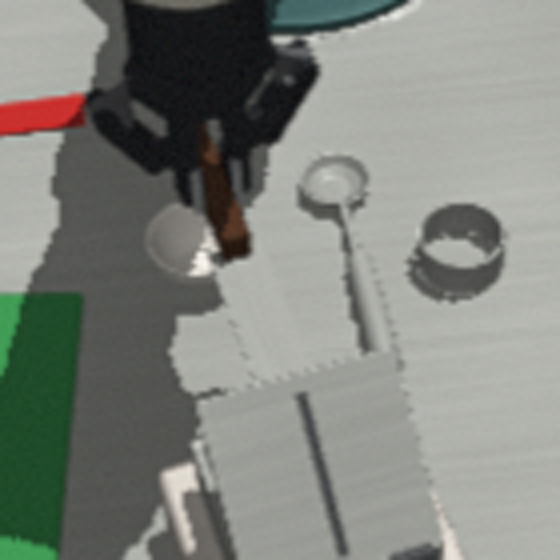

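The cover is lifting: its front edge now stands about 40° up at crop (200–395, 375), with the blade under it. Continuing the arc.

{"fn": "arm_command", "kwargs": {"plan": [{"wx": 0, "wy": 0, "wz": 0, "tx": 11, "ty": 0, "tz": -11, "grip": 5}, {"wx": 0, "wy": 0, "wz": 0, "tx": 23, "ty": 0, "tz": -20, "grip": 5}, {"wx": 0, "wy": 0, "wz": 0, "tx": 37, "ty": 0, "tz": -26, "grip": 5}, {"wx": 0, "wy": 0, "wz": 0, "tx": 51, "ty": 0, "tz": -30, "grip": 5}, {"wx": 0, "wy": 0, "wz": 0, "tx": 66, "ty": 0, "tz": -31, "grip": 5}]}}

```text
t: 8.3
tool_pos: [515.4, -74.1, 200.4]
tool_rot: [3.124, 0.326, 0.0]
force: [-1.4, -0.6, -1.6]
opening: 15.6
grip_force: 108.0
```

{"fn": "arm_command", "kwargs": {"plan": [{"wx": 0, "wy": 0, "wz": 0, "tx": 11, "ty": 0, "tz": 0, "grip": 5}, {"wx": 0, "wy": 0, "wz": 0, "tx": 22, "ty": 0, "tz": 3, "grip": 5}, {"wx": 0, "wy": 0, "wz": 0, "tx": 33, "ty": 0, "tz": 6, "grip": 5}, {"wx": 0, "wy": 0, "wz": 0, "tx": 38, "ty": 0, "tz": 8, "grip": 5}]}}

```text
t: 8.8
tool_pos: [552.1, -66.3, 191.9]
tool_rot: [3.124, 0.326, -0.001]
force: [-1.1, -0.5, -0.5]
opening: 15.5
grip_force: 108.0
```

{"fn": "arm_command", "kwargs": {"plan": [{"wx": 0, "wy": 0, "wz": 0, "tx": -50, "ty": 0, "tz": 0, "grip": 5}, {"wx": 0, "wy": 0, "wz": 0, "tx": -100, "ty": 0, "tz": 0, "grip": 5}]}}

```text
t: 9.05
tool_pos: [452.5, -87.7, 191.9]
tool_rot: [3.124, 0.326, -0.001]
force: [0.2, -0.6, 0.2]
opening: 15.2
grip_force: 108.0
```

Run:
```python
from h import *
go((504.5,-251.5,110),-91.5)
c=cam('scene'); 
a=cv2.resize(c['color'][140:300,220:380],None,fx=3,fy=3); t=cam('top'); b=cv2.resize(t['color'][80:220,270:390],None,fx=480/140,fy=480/140)[:, :318]
print(a.shape,b.shape); cv2.imwrite('pics/open.png',np.hstack([a,b])[:,:,::-1])
```

```text
pos [452.5 -87.7 191.9] t [ 17.2 171.   82. ] w [ 0.   0.  13.4] F [ 0.2 -0.6  0.2] open 15.2 grip 108.0 time 9.05
(480, 480, 3) (480, 318, 3)
```

View pics/open.png

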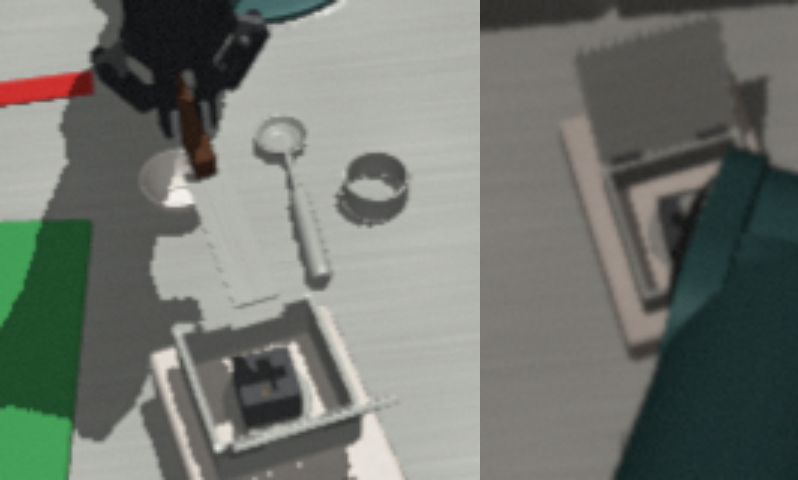

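The cover is open past upright and the socket is exposed (left part of the picture, near (268,385)). Laying the spatula back on the board.

{"fn": "arm_command", "kwargs": {"plan": [{"wx": 0, "wy": 0, "wz": 3, "tx": 4, "ty": 43, "tz": 0, "grip": 5}, {"wx": 0, "wy": 0, "wz": 7, "tx": 8, "ty": 86, "tz": 0, "grip": 5}, {"wx": 0, "wy": 0, "wz": 10, "tx": 12, "ty": 130, "tz": 20, "grip": 5}, {"wx": 0, "wy": 0, "wz": 13, "tx": 17, "ty": 171, "tz": 60, "grip": 5}, {"wx": 0, "wy": 0, "wz": 13, "tx": 17, "ty": 171, "tz": 115, "grip": 5}]}}

```text
t: 9.78
tool_pos: [506.5, -254.4, 76.5]
tool_rot: [3.139, -0.036, 0.004]
force: [1.2, 0.9, -1.7]
opening: 15.2
grip_force: 108.1
```

Run:
```python
from h import *
go((504.5,-251.5,24.5),-91.5)
```

```text
pos [ 506.5 -254.4   76.5] t [-2.2 -3.  51.9] w [ 0.1 -0.1  0.2] F [ 1.2  0.9 -1.7] open 15.2 grip 108.1 time 9.78
```

{"fn": "arm_command", "kwargs": {"plan": [{"wx": 0, "wy": 0, "wz": 0, "tx": -2, "ty": -3, "tz": 35, "grip": 5}, {"wx": 0, "wy": 0, "wz": 0, "tx": -2, "ty": -3, "tz": 48, "grip": 5}, {"wx": 0, "wy": 0, "wz": 0, "tx": -2, "ty": -3, "tz": 52, "grip": 5}, {"wx": 0, "wy": 0, "wz": 0, "tx": -2, "ty": -3, "tz": 52, "grip": 5}]}}

```text
t: 10.28
tool_pos: [504.4, -248.2, 26.4]
tool_rot: [3.141, -0.03, 0.002]
force: [0.1, -0.3, -0.8]
opening: 15.6
grip_force: 108.1
```

{"fn": "arm_command", "kwargs": {"plan": [{"wx": 0, "wy": 0, "wz": 0, "tx": 0, "ty": 0, "tz": 0, "grip": 50}, {"wx": 0, "wy": 0, "wz": 0, "tx": 0, "ty": 0, "tz": 0, "grip": 50}, {"wx": 0, "wy": 0, "wz": 0, "tx": 0, "ty": 0, "tz": 0, "grip": 50}, {"wx": 0, "wy": 0, "wz": 0, "tx": 0, "ty": 0, "tz": -50, "grip": 50}, {"wx": 0, "wy": 0, "wz": 0, "tx": 0, "ty": 0, "tz": -110, "grip": 50}]}}

```text
t: 10.9
tool_pos: [503.0, -247.8, 136.2]
tool_rot: [-3.141, 0.03, 0.003]
force: [0.7, -0.5, 1.2]
opening: 50.2
grip_force: 0.0
```

Run:
```python
from fits import *
go((420,0,240),-90)
S=cam('scene'); T=cam('top')
print([(np.round(r['bbox']),round(r['p'],2)) for r in env.search_frame(S,'spatula')[:3]])
x,y,w,h=(208,224,28,96); hsv=cv2.cvtColor(S['color'],cv2.COLOR_RGB2HSV)[y:y+h,x:x+w]
m=(hsv[...,1]<60); 
p=np.argwhere(m)[:,::-1]+[x,y]; P=at(S,p,14.5); print('blade',P.min(0).round(),P.max(0).round(),P.mean(0).round())
# paddle fits
ms=[(T,mk(T,'paddle',(196,212))),(S,mk(S,'paddle',(446,196)))]
ms=[q for q in ms if q[1] is not None]
for cm in (ms,ms[:1],ms[1:]):
  for a in(0.2,.9,1.6,2.3,3):
    r=fit(cm,PAD13,(471,312,a),(4,4,.25)); print('pad',len(cm),r[0].round(2),r[1].round(3))
# black grip pixels
for c,roi,n in((T,(178,190,40,45),'T'),(S,(425,170,45,35),'S')):
    x,y,w,h=roi; I=c['color'][y:y+h,x:x+w].max(2); l,lab,s,ce=cv2.connectedComponentsWithStats((I<50).astype(np.uint8)); k=1+s[1:,4].argmax(); print(n,s[k],(ce[k]+[x,y]).round(1))
cv2.imwrite('pics/p2.png',np.hstack([cv2.resize(T['color'][190:240,175:225],(400,400),interpolation=cv2.INTER_CUBIC),cv2.resize(S['color'][170:220,425:475],(400,400),interpolation=cv2.INTER_CUBIC)])[:,:,::-1])
```

```text
pos [ 503.  -247.8  136.2] t [ -88.  -246.1 -103.6] w [-0.   0.1 -1.1] F [ 0.7 -0.5  1.2] open 50.2 grip 0.0 time 10.9
[(array([173., 164.,  78.,  15.]), 0.65), (array([215., 226.,  20.,  88.]), 0.59)]
blade [ 414. -268.   14.] [ 673. -235.   15.] [ 610. -251.   14.]
pad 2 [471.24 312.49   0.7 ] 0.63
pad 2 [472.23 312.67   1.59] 0.316
pad 2 [472.77 312.43   1.59] 0.312
pad 2 [472.74 312.55   1.61] 0.309
pad 2 [473.37 311.84   3.11] 0.71
pad 1 [ 4.7534e+02  3.1216e+02 -1.0000e-02] 0.326
pad 1 [474.78 313.34   1.62] 0.146
pad 1 [474.95 313.78   1.61] 0.145
pad 1 [475.04 313.34   1.62] 0.147
pad 1 [475.38 312.98   3.03] 0.327
pad 1 [470.25 311.85   0.69] 0.196
pad 1 [470.52 312.08   0.7 ] 0.196
pad 1 [470.8  312.23   1.59] 0.117
pad 1 [470.09 312.49   1.59] 0.117
pad 1 [469.67 312.19   3.87] 0.198
T [  8  13  13  11 124] [192.3 208. ]
S [ 19   9  12  16 160] [449.4 186.5]
```

View pics/p2.png

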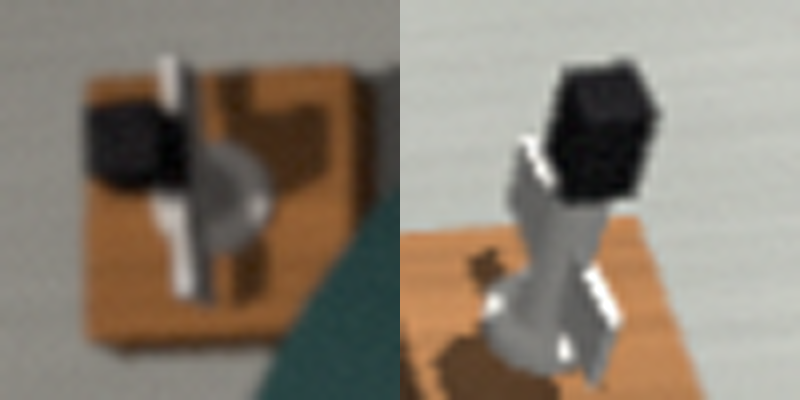

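The picture shows the black grip leaning free above the holder, with wings nearly along world x: left panel, from (168,60) to (190,300). That agrees with the fitted yaw of about 1.6 rad (1.6° off the axes). Moving to the paddle.

{"fn": "arm_command", "kwargs": {"plan": [{"wx": 0, "wy": 0, "wz": -9, "tx": -4, "ty": -55, "tz": -24, "grip": 60}, {"wx": 0, "wy": 0, "wz": -18, "tx": -8, "ty": -110, "tz": -48, "grip": 60}, {"wx": 0, "wy": 0, "wz": -27, "tx": -12, "ty": -165, "tz": -72, "grip": 60}, {"wx": 0, "wy": 0, "wz": -36, "tx": -16, "ty": -220, "tz": -94, "grip": 60}, {"wx": 0, "wy": 0, "wz": -46, "tx": -21, "ty": -276, "tz": -104, "grip": 60}]}}

```text
t: 11.78
tool_pos: [487.5, 30.4, 239.5]
tool_rot: [2.9, 1.208, -0.0]
force: [1.0, -0.5, 0.2]
opening: 59.9
grip_force: 0.0
```

Run:
```python
from h import *
go((472.5,312.7,200),1.6)
```

```text
pos [487.5  30.4 239.5] t [ 189.9 -209.4   39.4] w [ -0.    0.  -46.4] F [ 1.  -0.5  0.2] open 59.9 grip 0.0 time 11.78
```

{"fn": "arm_command", "kwargs": {"plan": [{"wx": 0, "wy": 0, "wz": -9, "tx": 38, "ty": -42, "tz": 5, "grip": 60}, {"wx": 0, "wy": 0, "wz": -18, "tx": 76, "ty": -84, "tz": 12, "grip": 60}, {"wx": 0, "wy": 0, "wz": -27, "tx": 114, "ty": -126, "tz": 20, "grip": 60}, {"wx": 0, "wy": 0, "wz": -37, "tx": 152, "ty": -168, "tz": 30, "grip": 60}, {"wx": 0, "wy": 0, "wz": -46.5, "tx": 190, "ty": -209, "tz": 39, "grip": 60}]}}

```text
t: 12.4
tool_pos: [474.0, 312.3, 198.6]
tool_rot: [-2.187, -2.255, 0.003]
force: [1.4, 1.0, 1.2]
opening: 60.0
grip_force: 0.0
```

Run:
```python
from fits import *
go((472.5,312.7,128),1.6)
S=cam('scene'); T=cam('top')
for c in(S,T):
    R=env.masks_of(c,'socket'); print([(np.round(r['bbox']),round(r['p'],2)) for r in R[:3]])
    s=proj(c,[[621,-51,96]])[0]; print(s)
s=proj(S,[[621,-51,96]])[0].astype(int); t=proj(T,[[621,-51,96]])[0].astype(int)
cr=lambda c,p: cv2.resize(c['color'][p[1]-22:p[1]+22,p[0]-20:p[0]+20],(400,440),interpolation=cv2.INTER_CUBIC)
print(s,t); cv2.imwrite('pics/sock.png',np.hstack([cr(S,s),cr(T,t)])[:,:,::-1])
```

```text
pos [474.  312.3 198.6] t [ 0.5 -1.4 70.6] w [-0.1  0.1  0.1] F [1.4 1.  1.2] open 60.0 grip 0.0 time 12.4
[(array([295., 253.,  28.,  32.]), 0.81)]
[308.43328872 264.60692231]
[(array([321., 134.,  20.,  25.]), 0.68)]
[331.20571679 143.12822259]
[308 264] [331 143]
```

View pics/sock.png

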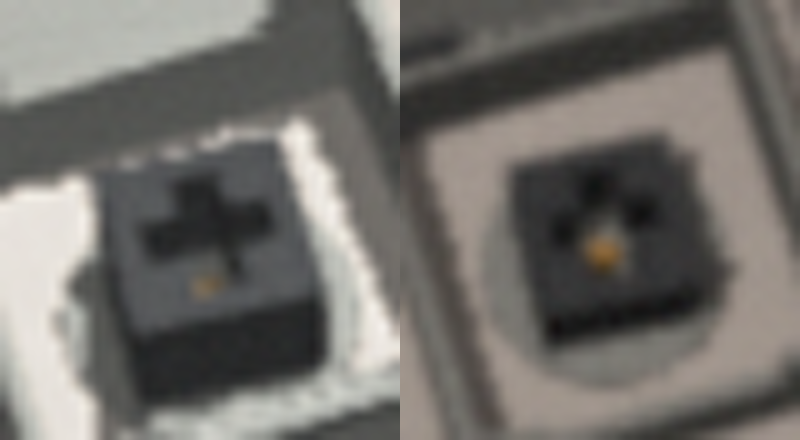

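The picture shows the open socket in both views. In the scene panel the cross centre is near (207,228) and the top-face corners are at (100,170), (285,140), (322,300) and (135,330). The brass pin is at (602,250) in the top panel.

Run:
```python
from fits import *
S=cam('scene'); T=cam('top')
sc=np.array([[100,170],[285,140],[322,300],[135,330],[207,228]])/10+[288,242]-.5
P=at(S,sc,96)[:,:2]; print(P.round(1).tolist(), 'mean',P[:4].mean(0).round(1))
for i in range(4):
    d=P[(i+1)%4]-P[i]; print('edge',np.degrees(np.arctan2(d[1],d[0])).round(1)%90,np.linalg.norm(d).round(1))
print('scene pin', at(S,[[308.7+0,242+28.5-.5]],70).round(1),'top pin',at(T,[[311+20.2-.5,121+25-.5]],70).round(1))
SOC=[box(-22,22,-22,22,60,96)]
ms=[(T,mk(T,'socket',(331,146))),(S,mk(S,'socket',(309,268)))]
for cm in(ms[:1],ms[1:],ms):
  for a in(.1,.3): r=fit(cm,SOC,(620,-51,a),(3,3,.2)); print('sock',r[0].round(3),r[1].round(3))
# subpixel dark top-face fit by luminance: dark region in scene
g=cv2.cvtColor(S['color'],cv2.COLOR_RGB2GRAY)
MIX2=MIX
```

```text
[[601.6, -73.4], [599.1, -31.4], [642.2, -28.6], [644.3, -70.0], [620.1, -51.4]] mean [621.8 -50.8]
edge 3.299999999999997 42.1
edge 3.6 43.1
edge 2.9000000000000057 41.4
edge 4.5 42.9
scene pin [[618.5 -50.9  70. ]] top pin [[623.3 -49.9  70. ]]
sock [ 6.16729e+02 -5.13110e+01  6.15000e-01] 0.307
sock [ 6.16736e+02 -5.07260e+01  5.91000e-01] 0.304
sock [ 6.22622e+02 -5.10100e+01  2.93000e-01] 0.183
sock [ 6.23083e+02 -5.14540e+01  2.67000e-01] 0.185
sock [ 6.22773e+02 -5.22190e+01  4.02000e-01] 0.513
sock [ 6.21386e+02 -5.21210e+01  3.53000e-01] 0.51
```

{"fn": "arm_command", "kwargs": {"plan": [{"wx": 0, "wy": 0, "wz": 0, "tx": 0, "ty": -1, "tz": 35, "grip": 60}, {"wx": 0, "wy": 0, "wz": 0, "tx": 0, "ty": -1, "tz": 70, "grip": 50}, {"wx": 0, "wy": 0, "wz": 0, "tx": 0, "ty": -1, "tz": 70, "grip": 35}, {"wx": 0, "wy": 0, "wz": 0, "tx": 0, "ty": -1, "tz": 70, "grip": 10}, {"wx": 0, "wy": 0, "wz": 0, "tx": 0, "ty": -1, "tz": 70, "grip": 10}], "grip_force": 80}}

```text
t: 13.42
tool_pos: [474.4, 310.8, 131.6]
tool_rot: [2.194, 2.248, 0.003]
force: [-0.3, -0.2, -2.8]
opening: 22.8
grip_force: 78.9
```

{"fn": "arm_command", "kwargs": {"plan": [{"wx": 0, "wy": 0, "wz": 0, "tx": 0, "ty": 0, "tz": 0, "grip": 10}, {"wx": 0, "wy": 0, "wz": 0, "tx": 0, "ty": 0, "tz": 0, "grip": 10}]}}

```text
t: 13.68
tool_pos: [474.3, 310.9, 131.2]
tool_rot: [2.194, 2.249, 0.002]
force: [-2.5, -1.6, 8.9]
opening: 23.0
grip_force: 80.4
```

{"fn": "arm_command", "kwargs": {"plan": [{"wx": 0, "wy": 0, "wz": 0, "tx": 0, "ty": 0, "tz": -10, "grip": 10}, {"wx": 0, "wy": 0, "wz": 0, "tx": 0, "ty": 0, "tz": -40, "grip": 10}, {"wx": 0, "wy": 0, "wz": 0, "tx": 0, "ty": 0, "tz": -75, "grip": 10}, {"wx": 0, "wy": 0, "wz": 0, "tx": 0, "ty": 0, "tz": -130, "grip": 10}, {"wx": 0, "wy": 0, "wz": 0, "tx": 0, "ty": 0, "tz": -150, "grip": 10}]}}

```text
t: 14.3
tool_pos: [474.7, 310.8, 284.0]
tool_rot: [2.194, 2.248, 0.006]
force: [-0.1, 0.4, -2.6]
opening: 23.2
grip_force: 79.2
```

Run:
```python
from fits import *
go((585,60,285),-10)
S=cam('scene'); T=cam('top'); s=env.get_state(); p=np.array(s['tool_pos'])
ms=[]
for c in (T,S):
    u=proj(c,[p-[0,0,60]])[0]; m=mk(c,'paddle',u); print(u, None if m is None else m.sum()); ms.append((c,m))
z0=p[2]-131.4+13
for c,m in ms:
    if m is None: continue
    for dz in(0,):
        r=fit([(c,m)],[B+[0,0,z0+dz] for B in PAD[1:]],(p[0],p[1],1.6),(3,3,.15)); print(p.round(1),r[0].round(2),r[1])
```

```text
pos [474.7 310.8 284. ] t [-253.4  104.2   -1.3] w [ 0.2 -0.2 11.4] F [-0.1  0.4 -2.6] open 23.2 grip 79.2 time 14.3
[181.69441042 200.0392083 ] 293.0
[456.74996603 161.66043092] 546.0
[474.7 311.  283. ] [478.5  314.49   1.7 ] 0.4116165041923523
[474.7 311.  283. ] [476.48 311.06   1.56] 0.3292449116706848
```

Run:
```python
from fits import *
go((621.3,-50.9,240),3.7)
T=cam('top')
q=np.array([[512,165],[672,130],[715,290],[548,315]])/10+[311-40,121]-.5
P=at(T,q,96)[:,:2]; print(P.round(1).tolist(),P.mean(0).round(1))
for i in range(4):
    d=P[(i+1)%4]-P[i]; print(np.degrees(np.arctan2(d[1],d[0])).round(1)%90,np.linalg.norm(d).round(1))
```

```text
pos [473.6 310.5 279.8] t [-364.9  138.7   39.8] w [-0.   0.  -2.3] F [ 0.9  0.2 -2.8] open 22.6 grip 79.4 time 14.5
[[640.5, -27.6], [646.1, -70.8], [600.7, -77.6], [598.1, -33.1]] [621.3 -52.3]
7.5 43.6
8.5 45.9
3.4000000000000057 44.5
7.5 42.8
```

{"fn": "arm_command", "kwargs": {"plan": [{"wx": 0, "wy": 0, "wz": 0, "tx": -50, "ty": 19, "tz": 0, "grip": 10}, {"wx": 0, "wy": 0, "wz": -1, "tx": -105, "ty": 40, "tz": 0, "grip": 10}, {"wx": 0, "wy": 0, "wz": -2, "tx": -160, "ty": 61, "tz": 0, "grip": 10}, {"wx": 0, "wy": 0, "wz": -3, "tx": -215, "ty": 82, "tz": 0, "grip": 10}, {"wx": 0, "wy": 0, "wz": -3.5, "tx": -270, "ty": 103, "tz": 0, "grip": 10}]}}

```text
t: 15.18
tool_pos: [583.5, 41.5, 279.0]
tool_rot: [-2.123, -2.315, 0.003]
force: [0.2, 1.3, -2.5]
opening: 23.2
grip_force: 79.2
```

Run:
```python
from fits import *
go((621.3,-51.3,240),5)
```

```text
pos [583.5  41.5 279. ] t [-95.7  29.7  39. ] w [-0.1  0.  -0.1] F [ 0.2  1.3 -2.5] open 23.2 grip 79.2 time 15.18
```

{"fn": "arm_command", "kwargs": {"plan": [{"wx": 0, "wy": 0, "wz": 0, "tx": -50, "ty": 15, "tz": 0, "grip": 10}, {"wx": 0, "wy": 0, "wz": 0, "tx": -86, "ty": 27, "tz": 0, "grip": 10}, {"wx": 0, "wy": 0, "wz": 0, "tx": -96, "ty": 30, "tz": 15, "grip": 10}, {"wx": 0, "wy": 0, "wz": 0, "tx": -96, "ty": 30, "tz": 39, "grip": 10}, {"wx": 0, "wy": 0, "wz": 0, "tx": -96, "ty": 30, "tz": 39, "grip": 10}]}}

```text
t: 15.8
tool_pos: [620.3, -49.1, 238.6]
tool_rot: [-2.121, -2.312, 0.005]
force: [0.5, -0.2, -2.7]
opening: 22.8
grip_force: 78.9
```

Run:
```python
from fits import *
go((621.3,-51.3,240),5)
S=cam('scene'); T=cam('top'); s=env.get_state(); p=np.array(s['tool_pos']); z0=p[2]-118.4
for c in (S,T):
    u=proj(c,[p-[0,0,60]])[0]; m=mk(c,'paddle',u)
    for q in ('paddle','paddle_grip'): print(q,u.round(),[(np.round(r['bbox']),round(r['p'],2)) for r in env.search_frame(c,q)[:2]])
    if m is None: continue
    for parts,n in((PAD,'all'),(PAD[1:],'nogrip')):
        r=fit([(c,m)],[B+[0,0,z0] for B in parts],(p[0],p[1],np.radians(5+90)),(3,3,.15)); print(n,m.sum(),r[0].round(2),r[1])
save(S,'over.png',(270,180,80,110),6)
# scan: bright/dark features of the flange: edges
```

```text
pos [620.3 -49.1 238.6] t [-2.3  0.8 -1.4] w [-0.3 -0.  -0.1] F [ 0.5 -0.2 -2.7] open 22.8 grip 78.9 time 15.8
paddle [308. 242.] [(array([300., 233.,  18.,  28.]), 0.72), (array([266., 191.,  24.,  21.]), 0.47)]
paddle_grip [308. 242.] [(array([302., 233.,  15.,  26.]), 0.64), (array([291., 272.,  62.,  21.]), 0.53)]
all 339.0 [626.17 -48.18   1.52] 0.5085881948471069
nogrip 339.0 [624.95 -48.7    1.52] 0.33663368225097656
paddle [331. 132.] []
paddle_grip [331. 132.] [(array([345., 228.,  27.,  26.]), 0.71)]
```

{"fn": "arm_command", "kwargs": {"plan": [{"wx": 0.3, "wy": 0, "wz": 0, "tx": -3, "ty": 0.6, "tz": 8, "grip": 10}, {"wx": 0.3, "wy": 0, "wz": 0, "tx": -3, "ty": 0.6, "tz": 18, "grip": 10}, {"wx": 0.3, "wy": 0, "wz": 0, "tx": -3, "ty": 0.6, "tz": 24, "grip": 10}, {"wx": 0.3, "wy": 0, "wz": 0, "tx": -3, "ty": 0.6, "tz": 28, "grip": 10}, {"wx": 0.3, "wy": 0, "wz": 0, "tx": -3, "ty": 0.6, "tz": 28, "grip": 10}]}}

```text
t: 16.82
tool_pos: [622.4, -52.8, 213.1]
tool_rot: [-2.122, -2.312, 0.007]
force: [-0.5, -0.1, -2.2]
opening: 23.2
grip_force: 79.2
```

Run:
```python
from fits import *
go((621.2,-52,210),5)
s=env.get_state(); print(s['wrist_torque'])
```

```text
pos [622.4 -52.8 213.1] t [ 0.9 -1.1  3.1] w [-0.3  0.  -0.1] F [-0.5 -0.1 -2.2] open 23.2 grip 79.2 time 16.82
[-0.0251628  -0.00363339 -0.01907938]
```

{"fn": "arm_command", "kwargs": {"plan": [{"wx": 0, "wy": 0, "wz": 0, "tx": 0.5, "ty": -0.5, "tz": 3, "grip": 10}, {"wx": 0, "wy": 0, "wz": 0, "tx": 0.5, "ty": -0.5, "tz": 6, "grip": 10}, {"wx": 0, "wy": 0, "wz": 0, "tx": 0.5, "ty": -0.5, "tz": 8, "grip": 10}, {"wx": 0, "wy": 0, "wz": 0, "tx": 0.5, "ty": -0.5, "tz": 8, "grip": 10}]}}

```text
t: 17.32
tool_pos: [622.1, -52.4, 205.2]
tool_rot: [-2.122, -2.312, 0.006]
force: [3.2, -0.9, -4.8]
opening: 22.9
grip_force: 79.0
```

Run:
```python
from fits import *
go((621.2,-52,210),5)
s=env.get_state(); print(s['wrist_torque'])
```

```text
pos [622.1 -52.4 205.2] t [ 0.4 -0.9 -4.7] w [-0.3  0.  -0.1] F [ 3.2 -0.9 -4.8] open 22.9 grip 79.0 time 17.32
[-0.06018983 -0.97661551  0.02800572]
```

The stem is about 9 mm into the socket with a light +x side force, so I'll comply with that and keep going down.

{"fn": "arm_command", "kwargs": {"plan": [{"wx": 0, "wy": 0, "wz": 0, "tx": 0, "ty": 0.8, "tz": 0, "grip": 10}, {"wx": 0, "wy": 0, "wz": 0, "tx": 0, "ty": 0.8, "tz": 4, "grip": 10}, {"wx": 0, "wy": 0, "wz": 0, "tx": 0, "ty": 0.8, "tz": 8, "grip": 10}, {"wx": 0, "wy": 0, "wz": 0, "tx": 0, "ty": 0.8, "tz": 8, "grip": 10}]}}

```text
t: 17.82
tool_pos: [622.5, -52.3, 196.9]
tool_rot: [-2.122, -2.312, 0.007]
force: [0.9, -0.7, -3.2]
opening: 22.6
grip_force: 79.1
```

Run:
```python
from fits import *
go((621.2,-52,210),5)
s=env.get_state(); print(s['wrist_torque'])
```

```text
pos [622.5 -52.3 196.9] t [  0.4  -1.4 -13.1] w [-0.3  0.  -0.1] F [ 0.9 -0.7 -3.2] open 22.6 grip 79.1 time 17.82
[-0.14334785 -0.18338129 -0.00844974]
```

{"fn": "arm_command", "kwargs": {"plan": [{"wx": 0, "wy": 0, "wz": 0, "tx": 0, "ty": 0.2, "tz": 4, "grip": 10}, {"wx": 0, "wy": 0, "wz": 0, "tx": 0, "ty": 0.2, "tz": 8, "grip": 10}, {"wx": 0, "wy": 0, "wz": 0, "tx": 0, "ty": 0.2, "tz": 12, "grip": 10}, {"wx": 0, "wy": 0, "wz": 0, "tx": 0, "ty": 0.2, "tz": 15, "grip": 10}, {"wx": 0, "wy": 0, "wz": 0, "tx": 0, "ty": 0.2, "tz": 15, "grip": 10}], "grip_force": 110}}

```text
t: 18.45
tool_pos: [622.9, -52.4, 182.6]
tool_rot: [-2.122, -2.312, 0.006]
force: [-2.0, -0.6, 5.0]
opening: 22.3
grip_force: 110.4
```

Run:
```python
from fits import *
go((621.2,-52,182.4),5)
s=env.get_state(); print(s['wrist_torque'])
```

```text
pos [622.9 -52.4 182.6] t [ 0.5 -1.7  0.2] w [-0.3  0.  -0.1] F [-2.  -0.6  5. ] open 22.3 grip 110.4 time 18.45
[-0.06757162  0.57635213  0.02711726]
```

{"fn": "arm_command", "kwargs": {"plan": [{"wx": 0, "wy": 0, "wz": 0, "tx": 0, "ty": -0.5, "tz": 2, "grip": 10}, {"wx": 0, "wy": 0, "wz": 0, "tx": 0, "ty": -0.5, "tz": 4, "grip": 10}, {"wx": 0, "wy": 0, "wz": 0, "tx": 0, "ty": -0.5, "tz": 5, "grip": 10}, {"wx": 0, "wy": 0, "wz": 0, "tx": 0, "ty": -0.5, "tz": 5, "grip": 10}]}}

```text
t: 18.95
tool_pos: [623.4, -52.9, 182.2]
tool_rot: [-2.124, -2.313, -0.0]
force: [-23.8, 3.3, 68.6]
opening: 22.8
grip_force: 118.9
```

Run:
```python
from fits import *
go((621.2,-52,182.4),5)
s=env.get_state(); print(s['wrist_torque'])
```

```text
pos [623.4 -52.9 182.2] t [ 1.1 -2.1 -0.2] w [-0.1 -0.1 -0.1] F [-23.8   3.3  68.6] open 22.8 grip 118.9 time 18.95
[0.85675239 6.37718938 0.12767268]
```

{"fn": "arm_command", "kwargs": {"plan": [{"wx": 0, "wy": 0, "wz": 0, "tx": 0, "ty": -0.8, "tz": -3, "grip": 10}, {"wx": 0, "wy": 0, "wz": 0, "tx": 0, "ty": -0.8, "tz": -3, "grip": 10}, {"wx": 0, "wy": 0, "wz": 0, "tx": 0, "ty": -0.8, "tz": -3, "grip": 10}]}}

```text
t: 19.32
tool_pos: [622.5, -52.6, 182.3]
tool_rot: [-2.123, -2.313, 0.002]
force: [-5.9, 1.1, 24.9]
opening: 22.6
grip_force: 112.6
```

Run:
```python
from fits import *
go((621.2,-52,182.4),5)
s=env.get_state(); print(s['wrist_torque'])
S=cam('scene'); p=np.array(s['tool_pos'])
u=proj(S,[[622,-51.5,130]])[0]; m=mk(S,'paddle',u); print(None if m is None else m.sum())
if m is not None:
  for z in (62,64,66,68,70,72):
    r=fit([(S,m)],[B+[0,0,z] for B in PAD[1:]],(622,-51,np.radians(95)),(2,2,.1)); print(z,r[0].round(2),round(r[1],3))
```

```text
pos [622.5 -52.6 182.3] t [ 0.7 -1.3 -0.1] w [-0.1 -0.  -0.1] F [-5.9  1.1 24.9] open 22.6 grip 112.6 time 19.32
[0.27336528 1.26578301 0.02692798]
277.0
62 [622.36 -51.79   1.56] 0.395
64 [623.54 -51.61   1.51] 0.397
66 [625.57 -51.88   1.5 ] 0.4
68 [625.3  -51.63   1.51] 0.402
70 [626.06 -51.88   1.53] 0.402
72 [627.15 -51.97   1.53] 0.407
```

Pressing 25 N against a rigid stop at the expected home height. A small wiggle will rule out a jam.

{"fn": "arm_command", "kwargs": {"plan": [{"wx": 0, "wy": 0, "wz": 1, "tx": 0.7, "ty": -0.7, "tz": 0, "grip": 10}, {"wx": 0, "wy": 0, "wz": -1, "tx": -0.7, "ty": -0.7, "tz": 0, "grip": 10}, {"wx": 0, "wy": 0, "wz": 0, "tx": 0, "ty": -0.5, "tz": 0, "grip": 10}, {"wx": 0, "wy": 0, "wz": 0, "tx": 0, "ty": -0.5, "tz": 0, "grip": 10}, {"wx": 0, "wy": 0, "wz": 0, "tx": 0, "ty": -0.5, "tz": 0, "grip": 10}]}}

```text
t: 20.05
tool_pos: [622.3, -52.6, 182.3]
tool_rot: [-2.124, -2.314, 0.002]
force: [-1.2, -0.8, 21.5]
opening: 23.2
grip_force: 112.6
```

Run:
```python
from fits import *
go((621.2,-52,182.4),5)
S=cam('scene')
for q in('cover','spatula','tin','shaker','ramekin','bottle'): print(q,[(np.round(r['bbox']).tolist(),round(r['p'],2)) for r in env.search_frame(S,q)[:2]])
```

```text
pos [622.3 -52.6 182.3] t [ 0.7 -1.1 -0.1] w [-0.1  0.  -0.1] F [-1.2 -0.8 21.5] open 23.2 grip 112.6 time 20.05
cover [([298.0, 274.0, 52.0, 17.0], 0.64)]
spatula [([317.0, 209.0, 13.0, 28.0], 0.7), ([218.0, 227.0, 12.0, 84.0], 0.59)]
tin [([176.0, 207.0, 17.0, 24.0], 0.74)]
shaker [([148.0, 288.0, 26.0, 26.0], 0.79)]
ramekin [([267.0, 191.0, 19.0, 23.0], 0.74)]
bottle [([443.0, 228.0, 25.0, 43.0], 0.58)]
```

The side force is nearly gone, the height is steady and the press is firm at about 21 N. Everything else is where it was.

```bash
python3 -c "
from cell import env
print(env.sign_off())"
```

```text
the job is handed in; nothing more can be done
None
```

The job is handed in at about 20 s: the cover was pried past upright with the spatula, the spatula is back on the board about 5 mm from where it lay, and the paddle is held down in the socket at the expected home height with about 21 N; the pin's travel was judged from height and force, not seen directly.

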